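# Weigh the chew ball on the pet scale

### The job

Weigh the willow chew ball: press the round key to switch the scale on, set the empty oblong dish upright in the middle of the steel pan and let go, press the square key to zero the scale, put the ball in the dish, and last press the long key to hold the reading. Press each key fully down, only one at a time and only at its own point in that order (the round key would switch the scale off again once the dish is on the pan). Set the dish down without dropping it, and leave the bottle, the brush and the round bowl where they are.

Things in the scene. Friction and masses are not known exactly. Their poses are not given: they have to be found in the camera images.
- scale: low white pet scale, fixed to the worktop, 260 (x) x 220 (y) mm; origin at the centre of its underside on the worktop. Its -x side is a key strip, top 40 mm above the worktop, with three grey spring keys in a row along y, about 95 mm to -x of the origin and 66 mm apart; which key is in which place changes. Its +x side carries the steel pan; a dark display strip lies flat between keys and pan.
- pan (a point): centre of the top face of the flat steel pan, 55 mm above the worktop; the pan is 170 mm along the scale's x and 208 mm along its y; same axes as the scale. The pan does not move.
- key_round_top (a point): centre of the top of the round grey key (on/off), 28 mm in diameter, its top 52 mm above the worktop and 12 mm above the strip when up; it moves down with the key. Axes as the scale's.
- key_square_top (a point): centre of the top of the square grey key (zero), 26 x 26 mm, same height.
- key_long_top (a point): centre of the top of the long grey key (hold), 20 mm (x) x 48 mm (y), same height.
- key_round (a joint): travel of the round key: 0 up, 0.006 m fully down; its spring takes 2 N to start and 5 N at full travel and returns it. Counts as pressed beyond 4.2 mm.
- key_square (a joint): travel of the square key, 0 up to 0.006 m fully down; same spring.
- key_long (a joint): travel of the long key, 0 up to 0.006 m fully down; same spring.
- dish: loose oblong stoneware treat dish, open on top, 120 mm (its x) x 60 mm (its y) x 28 mm high, walls and floor 4 mm thick, about 0.18 kg; origin at the centre of its underside, z up. It starts on the worktop on one side of the scale, upright; it can be gripped across its 60 mm width.
- ball: loose woven willow chew ball, 40 mm in diameter, about 25 g; origin at the underside as it starts (turns with the ball). It starts on the worktop on the other side of the scale.
- ball_center (a point): centre of the willow ball, 19 mm above the worktop at the start.
- bottle: bystander: empty glass drip bottle standing upright, 52 mm in diameter, about 185 mm high with its bent steel spout; origin at the centre of its underside.
- brush: bystander: orange slicker brush lying bristles up, 150 mm long, handle to its -x, head 80 mm wide at its +x, 28 mm high; origin on its underside, 95 mm from the handle's end.
- bowl: bystander: round stoneware bowl, 90 mm in diameter, 35 mm high, beyond the scale; origin at the centre of its underside.
Things that resemble listed ones, but are neither listed nor needed, are in the scene too. What is shaped like the dish but purple or turquoise is not meant.

How it is judged:
By the outcome, as a careful person would: the job done as asked, in the order asked, and still so for the second after the job is handed in, with the robot touching nothing.
It also fails if it takes over 72 s, if anything falls off the work surface, if the arm or the gripper's body presses on something with over 40 N, if the wrist force passes 120 N, or if a joint passes its speed limit or range.

### The arm

A 6-joint arm with a two-finger parallel gripper is mounted at the origin on the work surface. World frame = base frame: x ahead of the robot, y to its left, z up, the work surface at z = 0. Lengths are in m, angles in rad, forces in N, time in s.
With the tool pointing down it reaches from about 0.275 to 0.725 m from the base axis. Payload 15.9 kg.
Tool frame: the origin (TCP) lies on the centre line of the jaws, within the pads' length; the fingertips stand 17 mm ahead of it and the grasp point (between the pads) lies 2 mm behind it; z points along the fingers, x is the direction in which the jaws open and shut, and the axes are right-handed (so a half turn about z gives the same grasp; the last joint's range is limited). The gripper opens to 85 mm and grips with 20 to 120 N. Pads are 22 mm wide; open, the fingers measure 114 mm over their backs; the gripper's body (76 mm by 85 mm) begins 54 mm behind the grasp point. The pads swing forward as they close: fully open they stand 13 mm farther back than shut.
Start: joints at [1.282, 0.213, -0.034, 1.323, 0, 1.571], TCP at [0.142, 0.479, 0.248] pointing down, gripper open.
Joint ranges: [-2.98, 2.98], [-0.74, 1.72], [-1.14, 1.35], [-2.1, 2.04], [-1.57, 1.44], [-3.14, 3.14]. Speed limits (rad/s): [1.89, 1.89, 2.39, 2.57, 3.14, 3.14].

### API

Orientations are given as a unit quaternion [w, x, y, z].
In Python, from station import get_state, optics, ticket gives the robot as it stands.
- The arm moves only by the tool send_rows, never from a script. Its argument "plan" is a list of rows, each a list of 3 entries, a list of its own where there are three numbers: the opening, from -1 (shut) to 1 (fully open), then the shift along the tool's x, y, z in cm, then the turn, a rotation vector about the tool's x, y, z in rad. A call has 1 to 8 rows; each row is the pose to reach, as a shift and turn from the pose commanded when the call began, along the tool's axes at that moment; what a row does not reach only later rows make up. A row lasts 1/8 s, in which the tool goes at most 62.5 mm and 10.7 degrees, less where a joint would pass 70% of its speed; a pose out of reach is approached as far as the arm can. A call with a gripper value outside its range is refused whole. The fingers move at their own pace and stop on an object; "newtons" is the grip in N (left out, the last holds). Time passes only in rows, so rows that repeat a pose let the fingers close. It gives the time, the measured TCP pose, the force and the opening at its end, in the units of the state.
- get_state(): the state, without advancing time (a new reading comes with each control period).
- optics.read_camera(name): name is "scene" or "top"; returns the picture (384x512x3 uint8, blue, green, red); there is no depth.
- optics.get_calibration(name): a dict with "fx", "fy", "cx", "cy" (pixels), "dist" ([k1, k2, p1, p2, k3] as OpenCV has them; the pictures are not rectified), "R" (3x3) and "t" (3): a world point X has camera coordinates R X + t. Camera axes: x right, y down, z forward; pixel columns grow to the right and rows downward; lengths in m; the calibration is good to about 2 mm. A picture is of the moment at which its call begins. get_calibration takes no time and is no camera call.
- ticket.sign_off(): hands the job in, once; it reports no verdict.
The state is a dict: "clock": time; "joint_pos": joint angles; "joint_velocities": joint speeds; "effort": joint torques, N m; "ee_pos": TCP position; "tcp_rot": TCP orientation; "contact_force": force on the tool from outside, world axes, zero at the start; "wrist_torque": the same for the moment, N m; "finger_gap": opening from 0.0 (shut) to 1.0 (fully open).
Only numpy, scipy, OpenCV 4.12 (cv2) and the standard library are available. Lean on these libraries where they do the work, as an engineer would, in place of code of your own. Each camera call takes 0.05 s, during which the arm holds its last target. There are 200 camera calls.

## Working session

There is one attempt and no reset: what is moved stays moved. The work goes in short steps, Python scripts to look and compute and a tool call to move; the robot and the scene stay as the last step left them, time stands still between calls to the robot, and variables do not carry over. Pictures are saved under pics/ and viewed, about 8 in all and at most 12, crops included, and the job is handed in when it is done.

Besides the shell and the picture viewer there is one more tool, called after ">>>" as a command line: name --argument value ..., lists and objects as JSON in quotes. send_rows: Moves the arm, as the interface text tells. Its arguments: {"type":"object","properties":{"plan":{"type":"array","items":{"type":"array"}},"newtons":{"type":"number"}},"required":["plan"]}

```bash
mkdir -p pics
python3 - <<'E'
from station import get_state, optics
import cv2,numpy as np
s=get_state(); print({k:np.round(v,4).tolist() for k,v in s.items()})
for n in("scene","top"):
    cv2.imwrite(f"pics/{n}0.png",optics.read_camera(n)); c=optics.get_calibration(n)
    print(n,{k:np.round(v,4).tolist() for k,v in c.items()})
a=cv2.imread("pics/scene0.png");b=cv2.imread("pics/top0.png")
cv2.imwrite("pics/scene0b.png",cv2.resize(a,(800,600)));cv2.imwrite("pics/top0b.png",cv2.resize(b,(800,600)))
E
```

```text
{'clock': 0.0, 'joint_pos': [1.282, 0.2134, -0.0351, 1.3235, 0.0, 1.5708], 'joint_velocities': [0.0003, -0.0001, 0.0006, -0.0003, -0.0013, 0.0003], 'effort': [-0.0036, -68.6169, 48.7116, 0.0177, -0.0002, 0.0], 'ee_pos': [0.1423, 0.479, 0.2478], 'tcp_rot': [0.0003, 0.8015, 0.598, -0.0005], 'contact_force': [-0.2503, 0.3434, -0.3852], 'wrist_torque': [-0.0893, 0.0805, -0.013], 'finger_gap': 1.0014}
scene {'fx': 464.8047, 'fy': 464.8047, 'cx': 259.2976, 'cy': 199.3705, 'dist': [-0.069, 0.0, 0.0, 0.0, 0.0], 'R': [[0.761, 0.6487, 0.0017], [0.4911, -0.5744, -0.6548], [-0.4238, 0.4992, -0.7558]], 't': [-0.3876, -0.2966, 1.8348]}
top {'fx': 453.9335, 'fy': 453.9335, 'cx': 267.6824, 'cy': 186.5282, 'dist': [-0.0587, 0.0, 0.0, 0.0, 0.0], 'R': [[0.0026, -1.0, -0.0033], [-0.9876, -0.002, -0.1567], [0.1567, 0.0036, -0.9876]], 't': [-0.0881, 0.5512, 1.1334]}
```

View pics/top0b.png

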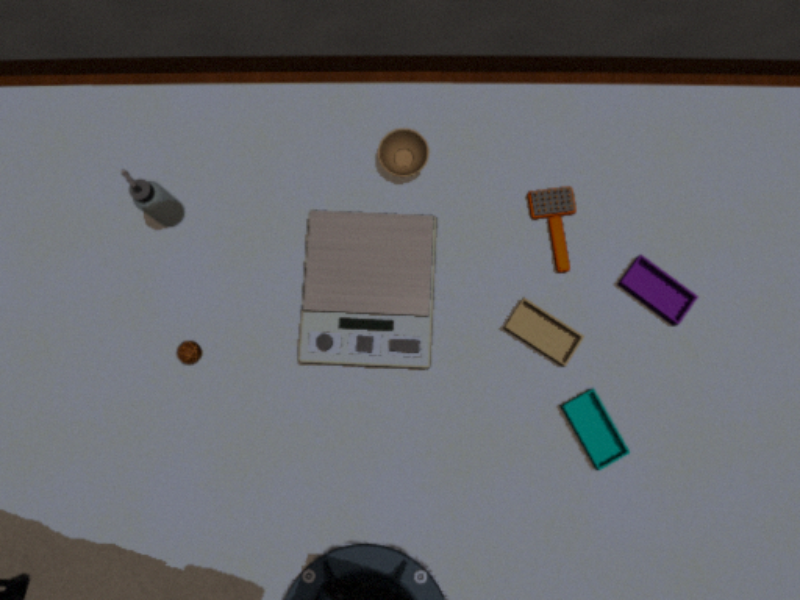

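View pics/scene0b.png

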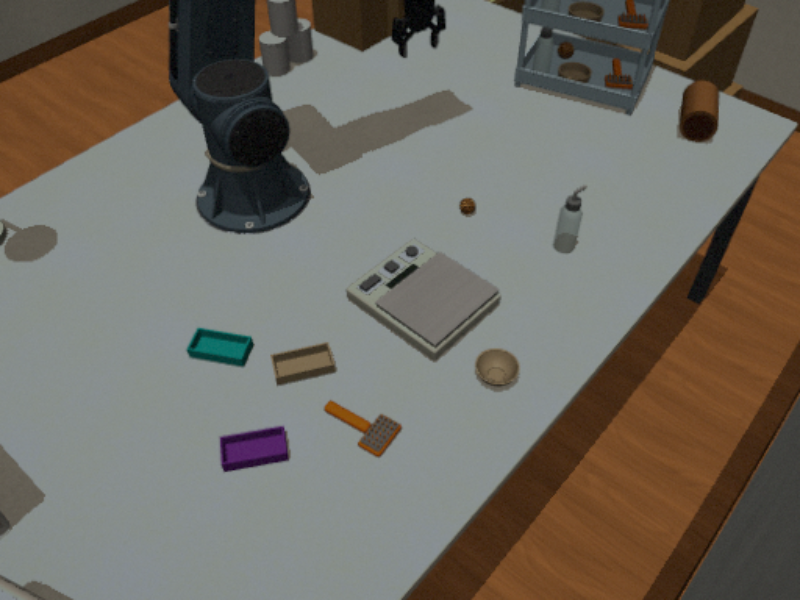

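The top view (800x600 pixels) shows the keys at round (325,342), square (365,344) and long (404,346), with the pan at about (370,263). Three dishes could be the one meant: tan (541,332), purple (656,290) and turquoise (594,428). The task rules out purple and turquoise, so it's the tan one. The willow ball is at (189,352). The other ball is on the rack and isn't on the worktop beside the scale. I'll measure these and confirm with a crop.

```bash
cat > h.py <<'E'
import numpy as np,cv2
from scipy.spatial.transform import Rotation as Rn
from station import get_state, optics
def p2w(name,uv,z):
    c=optics.get_calibration(name);K=np.array([[c['fx'],0,c['cx']],[0,c['fy'],c['cy']],[0,0,1]])
    n=cv2.undistortPoints(np.array(uv,float).reshape(-1,1,2),K,np.array(c['dist'],float)).reshape(-1,2)
    R=np.array(c['R']);t=np.array(c['t']);o=-R.T@t;d=np.c_[n,np.ones(len(n))]@R
    return o+d*((z-o[2])/d[:,2])[:,None]
def w2p(name,X):
    c=optics.get_calibration(name);K=np.array([[c['fx'],0,c['cx']],[0,c['fy'],c['cy']],[0,0,1]])
    return cv2.projectPoints(np.array(X,float).reshape(-1,1,3),cv2.Rodrigues(np.array(c['R']))[0],np.array(c['t']),K,np.array(c['dist'],float))[0].reshape(-1,2)
def rel(X,yaw=None):
    "shift (cm) in current tool axes to world point X; turn to bring jaw axis to yaw, tool down"
    s=get_state();q=s['tcp_rot'];R=Rn.from_quat([q[1],q[2],q[3],q[0]])
    sh=R.inv().apply(np.array(X)-s['ee_pos'])*100
    out=[sh.round(2)]
    if yaw is not None:
        for k in(0,np.pi):
            y=yaw+k;D=np.array([[np.cos(y),np.sin(y),0],[np.sin(y),-np.cos(y),0],[0,0,-1]]).T
            out.append((R.inv()*Rn.from_matrix(D)).as_rotvec().round(3))
    return out
E
python3 - <<'E'
from h import *
a=cv2.imread("pics/top0.png");hsv=cv2.cvtColor(a,cv2.COLOR_BGR2HSV);print(hsv[212,346],hsv[225,121],hsv[160,240],hsv[219,208],hsv[225,208])
def blob(m,box):
    x0,y0,x1,y1=box;z=np.zeros_like(m);z[y0:y1,x0:x1]=m[y0:y1,x0:x1]
    n,l,st,ce=cv2.connectedComponentsWithStats(z);i=1+np.argmax(st[1:,4]);print(st[i],ce[i].round(1));return (l==i).astype(np.uint8),ce[i]
H,S,V=cv2.split(hsv)
m,c=blob(((H<35)&(S>50)).astype(np.uint8),(310,180,385,245))
r=cv2.minAreaRect(cv2.findNonZero(m));print('dish',r)
B=p2w('top',cv2.boxPoints(r),.028);print(B.round(4),'mid',B.mean(0).round(4),[np.linalg.norm(B[i]-B[i-1]).round(4) for i in range(4)])
m,c=blob(((H<25)&(S>90)).astype(np.uint8),(105,210,140,240));print('ball',p2w('top',[c],.019).round(4))
g=cv2.cvtColor(a,cv2.COLOR_BGR2GRAY)
for nme,bx in(('round',(198,209,219,228)),('sq',(222,209,244,229)),('long',(245,212,273,230))):
    m,c=blob((g<115).astype(np.uint8),bx);print(nme,p2w('top',[c],.050).round(4))
# pan: outer scale corners (white body)
cr=a[120:245,180:395];cv2.imwrite("pics/c1.png",cv2.resize(cr,None,fx=3.7,fy=3.7,interpolation=cv2.INTER_CUBIC))
E
```

```text
[ 18  97 123] [ 12 195  77] [  6  32 111] [15 18 57] [116  15 117]
[ 321  191   53   43 1167] [346.9 212.4]
dish ((346.8941345214844, 212.52354431152344), (47.47513198852539, 25.079753875732422), 32.47119140625)
[[ 0.4913 -0.2236  0.028 ]
 [ 0.5471 -0.2599  0.028 ]
 [ 0.4801 -0.3633  0.028 ]
 [ 0.4251 -0.3265  0.028 ]] mid [ 0.4859 -0.2934  0.028 ] [np.float64(0.1223), np.float64(0.0666), np.float64(0.1232), np.float64(0.0661)]
[114 219  15  14 165] [120.7 225.3]
ball [[0.4512 0.2997 0.019 ]]
[202 212  12  14 128] [207.5 218.4]
round [[0.4677 0.0667 0.05  ]]
[227 214  13  13 133] [232.9 219.9]
sq [[0.4639 0.0016 0.05  ]]
[248 217  22  12 197] [258.8 221.2]
long [[ 0.4608 -0.0645  0.05  ]]
```

View pics/c1.png

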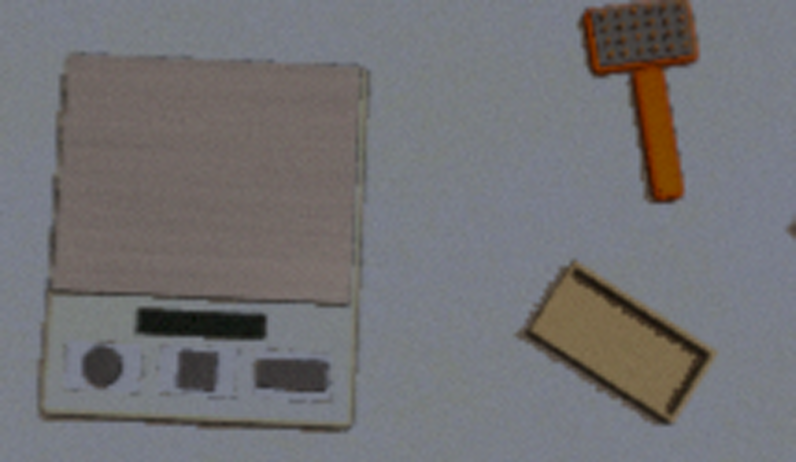

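The crop confirms the tan dish, and the three key shapes run round, square, long from left to right. Next I'll work out the pan centre and the move to the round key.

Run:
```python
from h import *
P=np.array([(68,55),(363,66),(350,303),(53,292)])/3.7+[180,120]
W=p2w('top',P,.055);print(W.round(4),W.mean(0).round(4),[np.linalg.norm(W[i]-W[i-1]).round(3) for i in range(4)])
print('pan pred',.4639+.135*.9986,.0016-.135*.0526)
print(rel([.4685,.0665,.11],-.053))
```

```text
[[ 0.6863  0.0951  0.055 ]
 [ 0.6784 -0.1138  0.055 ]
 [ 0.5099 -0.1046  0.055 ]
 [ 0.5171  0.1009  0.055 ]] [ 0.5979 -0.0056  0.055 ] [np.float64(0.169), np.float64(0.209), np.float64(0.169), np.float64(0.206)]
pan pred 0.598711 -0.005501000000000001
[array([-30.24,  43.02,  13.82]), array([1.000e-03, 1.000e-03, 1.335e+00]), array([-1.000e-03,  1.000e-03, -1.807e+00])]
```

>>> send_rows --plan '[[-1, [-30.2, 43.0, 9.0], [0, 0, 1.335]], [-1, [-30.2, 43.0, 9.0], [0, 0, 1.335]], [-1, [-30.2, 43.0, 9.0], [0, 0, 1.335]], [-1, [-30.2, 43.0, 9.0], [0, 0, 1.335]], [-1, [-30.2, 43.0, 9.0], [0, 0, 1.335]], [-1, [-30.2, 43.0, 9.0], [0, 0, 1.335]], [-1, [-30.2, 43.0, 9.0], [0, 0, 1.335]], [-1, [-30.2, 43.0, 9.0], [0, 0, 1.335]]]' --newtons 40

```text
clock: 1.1
ee_pos: [0.4492, 0.091, 0.1635]
tcp_rot: [-0.0, 1.0, -0.028, 0.0]
contact_force: [-0.0, 1.1, -0.1]
finger_gap: 0.001
```

Run:
```python
from h import *
print(get_state()['ee_pos'],get_state()['finger_gap'],rel([.4685,.0665,.085],-.053))
```

```text
[0.44919803 0.0909753  0.16351709] 0.0014704399087812523 [array([2.06, 2.34, 7.85]), array([-0.   , -0.   , -0.004]), array([-0.   ,  0.   ,  3.138])]
```

>>> send_rows --plan '[[-1, [1.7, 2.0, 5.0], [0, 0, 0]], [-1, [1.7, 2.0, 5.0], [0, 0, 0]], [-1, [1.7, 2.0, 5.0], [0, 0, 0]], [-1, [1.7, 2.0, 5.0], [0, 0, 0]]]'

```text
clock: 1.6
ee_pos: [0.4646, 0.0729, 0.1152]
tcp_rot: [-0.0, 1.0, -0.026, 0.001]
contact_force: [-0.2, 0.4, 0.4]
finger_gap: 0.0
```

Run:
```python
from h import *
print(get_state()['ee_pos'],rel([.4685,.0665,.070],-.053))
a=optics.read_camera('scene');cv2.imwrite('pics/s1.png',cv2.resize(a[110:260,190:350],None,fx=4,fy=4,interpolation=cv2.INTER_CUBIC))
```

```text
[0.4646105  0.07293657 0.11518653] [array([0.41, 0.63, 4.52]), array([-0.001, -0.002,  0.001]), array([ 3.00e-03, -1.00e-03, -3.14e+00])]
```

View pics/s1.png

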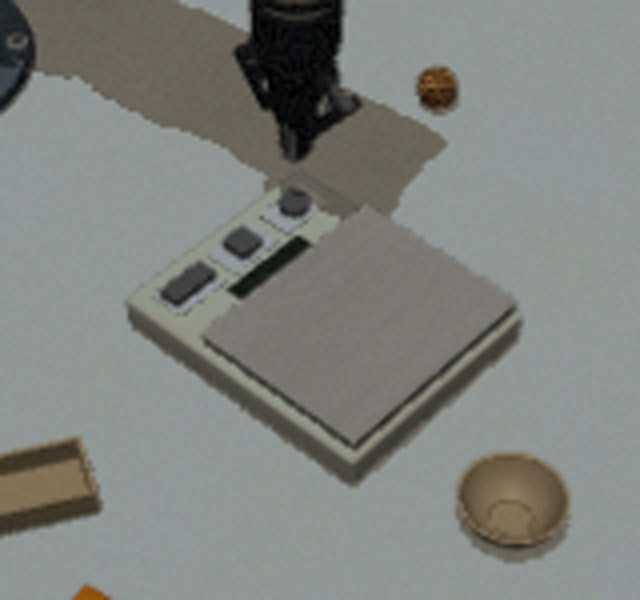

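The shut fingertips at (293,158) hang directly above the round key at (295,203). I'm lowering them now.

>>> send_rows --plan '[[-1, [0.4, 0.6, 2.5], [0, 0, 0]], [-1, [0.4, 0.6, 4.2], [0, 0, 0]], [-1, [0.4, 0.6, 4.5], [0, 0, 0]], [-1, [0.4, 0.6, 4.7], [0, 0, 0]], [-1, [0.4, 0.6, 4.9], [0, 0, 0]], [-1, [0.4, 0.6, 4.9], [0, 0, 0]]]'

```text
clock: 2.4
ee_pos: [0.4683, 0.0661, 0.0654]
tcp_rot: [-0.0, 1.0, -0.026, 0.0]
contact_force: [-0.8, 1.5, 3.6]
finger_gap: 0.002
```

The force fits the key spring at about 3.6 mm of travel. Pressing fully down, then lifting.

>>> send_rows --plan '[[-1, [0, 0, 0.2], [0, 0, 0]], [-1, [0, 0, 0.3], [0, 0, 0]], [-1, [0, 0, 0.35], [0, 0, 0]], [-1, [0, 0, 0.35], [0, 0, 0]]]'

```text
clock: 2.9
ee_pos: [0.4685, 0.0661, 0.0627]
tcp_rot: [-0.0, 1.0, -0.026, 0.001]
contact_force: [-9.2, 3.1, 29.7]
finger_gap: -0.002
```

>>> send_rows --plan '[[-1, [0, 0, -5], [0, 0, 0]], [-1, [0, 0, -9], [0, 0, 0]], [-1, [0, 0, -9], [0, 0, 0]]]'

```text
clock: 3.28
ee_pos: [0.4697, 0.0658, 0.154]
tcp_rot: [-0.0, 1.0, -0.027, 0.002]
contact_force: [0.3, 0.4, 0.5]
finger_gap: 0.002
```

Run:
```python
from h import *
d=np.arctan2(.0363,-.0558);print(d)
print(get_state()['ee_pos'],rel([.487,-.2945,.14],d))
```

```text
2.564839575468888
[0.4697097  0.06584931 0.15395472] [array([ 3.64, 35.89,  1.4 ]), array([ 6.000e-03, -2.000e-03, -2.618e+00]), array([-0.002, -0.005,  0.524])]
```

>>> send_rows --plan '[[1, [3.6, 35.9, 1.4], [0, 0, 0.524]], [1, [3.6, 35.9, 1.4], [0, 0, 0.524]], [1, [3.6, 35.9, 1.4], [0, 0, 0.524]], [1, [3.6, 35.9, 1.4], [0, 0, 0.524]], [1, [3.6, 35.9, 1.4], [0, 0, 0.524]], [1, [3.6, 35.9, 1.4], [0, 0, 0.524]], [1, [3.6, 35.9, 1.4], [0, 0, 0.524]], [1, [3.6, 35.9, 1.4], [0, 0, 0.524]]]'

```text
clock: 4.28
ee_pos: [0.4843, -0.2941, 0.1364]
tcp_rot: [-0.0, 0.959, -0.285, -0.001]
contact_force: [1.0, 0.4, 0.5]
finger_gap: 1.003
```

Run:
```python
from h import *
print(get_state()['ee_pos'],rel([.487,-.2945,.027],2.5648)[::2],get_state()['finger_gap'])
a=optics.read_camera('scene');cv2.imwrite('pics/s2.png',cv2.resize(a[150:310,100:280],None,fx=3.7,fy=3.7,interpolation=cv2.INTER_CUBIC))
```

```text
[ 0.48432597 -0.29414831  0.13638969] [array([ 0.26, -0.12, 10.94]), array([ 0.   ,  0.002, -0.001])] 1.0029782842899981
```

View pics/s2.png

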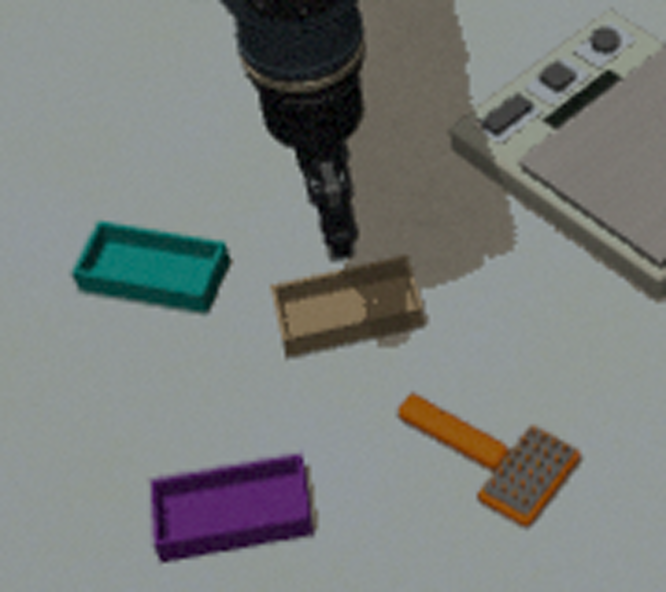

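The open jaws are centred over the tan dish, whose middle is at (350,305) in the crop. I'm descending and gripping across its width.

>>> send_rows --plan '[[1, [0.2, -0.1, 5], [0, 0, 0]], [1, [0.2, -0.1, 9], [0, 0, 0]], [1, [0.2, -0.1, 11], [0, 0, 0]], [1, [0.2, -0.1, 12], [0, 0, 0]], [1, [0.2, -0.1, 12], [0, 0, 0]], [0.2, [0.2, -0.1, 12], [0, 0, 0]], [-1, [0.2, -0.1, 12], [0, 0, 0]], [-1, [0.2, -0.1, 12], [0, 0, 0]]]' --newtons 30

```text
clock: 5.32
ee_pos: [0.4877, -0.2951, 0.0186]
tcp_rot: [0.0, 0.959, -0.284, 0.001]
contact_force: [-1.1, 1.0, 5.4]
finger_gap: 0.694
```

>>> send_rows --plan '[[-1, [0, 0, 0], [0, 0, 0]], [-1, [0, 0, 0], [0, 0, 0]]]'

```text
clock: 5.58
ee_pos: [0.4877, -0.2951, 0.0186]
tcp_rot: [0.0, 0.959, -0.285, 0.001]
contact_force: [-0.7, 1.8, 5.3]
finger_gap: 0.699
```

>>> send_rows --plan '[[-1, [0, 0, -2], [0, 0, 0]], [-1, [0, 0, -6], [0, 0, 0]], [-1, [0, 0, -11], [0, 0, 0]], [-1, [0, 0, -12], [0, 0, 0]], [-1, [0, 0, -12], [0, 0, 0]]]'

```text
clock: 6.2
ee_pos: [0.4874, -0.295, 0.1379]
tcp_rot: [0.0, 0.959, -0.285, 0.001]
contact_force: [0.6, 0.2, -2.3]
finger_gap: 0.698
```

Run:
```python
from h import *
s=get_state();print(s['ee_pos'],s['finger_gap'],s['contact_force'],rel([.598,-.0055,.14],np.pi-.053)[::2])
a=optics.read_camera('scene');cv2.imwrite('pics/s3.png',cv2.resize(a[110:310,120:350],None,fx=3,fy=3,interpolation=cv2.INTER_CUBIC))
```

```text
[ 0.48737028 -0.29504189  0.13788153] 0.6981842509489632 [ 0.56887754  0.18441162 -2.26039499] [array([ -6.52, -30.3 ,  -0.22]), array([ 0.   , -0.001, -0.524])]
```

View pics/s3.png

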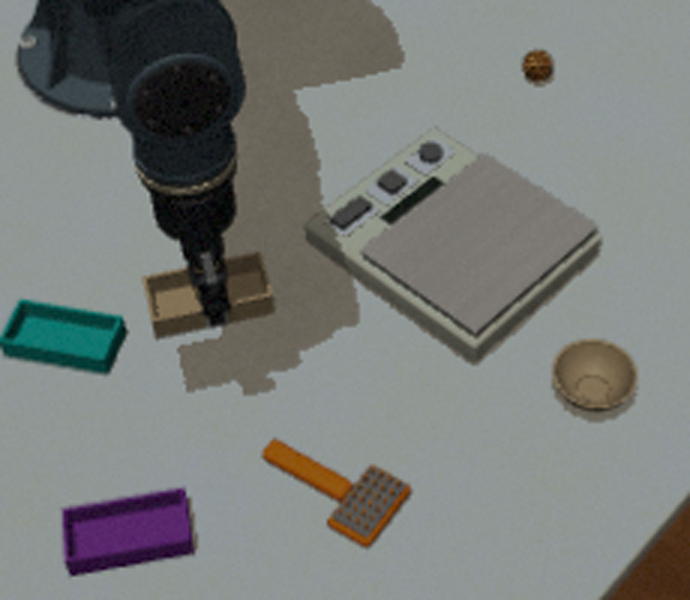

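The dish at (210,295) is held level and centred. I'm carrying it over the pan.

>>> send_rows --plan '[[-1, [-0.7, -3, 0], [0, 0, -0.06]], [-1, [-1.7, -8, 0], [0, 0, -0.15]], [-1, [-2.8, -13, 0], [0, 0, -0.25]], [-1, [-3.9, -18, 0], [0, 0, -0.33]], [-1, [-5.0, -23, 0], [0, 0, -0.42]], [-1, [-5.9, -27.5, 0], [0, 0, -0.5]], [-1, [-6.4, -29.8, 0], [0, 0, -0.524]], [-1, [-6.5, -30.3, 0], [0, 0, -0.524]]]'

```text
clock: 7.25
ee_pos: [0.5974, -0.0041, 0.1356]
tcp_rot: [0.0, 1.0, -0.026, -0.001]
contact_force: [-0.1, -1.2, -2.3]
finger_gap: 0.696
```

>>> send_rows --plan '[[-1, [0, 0, 2], [0, 0, 0]], [-1, [0, 0, 4], [0, 0, 0]], [-1, [0, 0, 5], [0, 0, 0]], [-1, [0, 0, 5], [0, 0, 0]]]'

```text
clock: 7.75
ee_pos: [0.5971, -0.0059, 0.0866]
tcp_rot: [0.0, 1.0, -0.027, -0.001]
contact_force: [0.1, 0.1, -1.1]
finger_gap: 0.698
```

Run:
```python
from h import *
s=get_state();print(s['ee_pos'],s['finger_gap'],s['contact_force'],rel([.598,-.0055,.0735],np.pi-.053)[::2])
```

```text
[ 0.59712173 -0.00592309  0.08657713] 0.6980117165765862 [ 0.07747945  0.14883808 -1.06739398] [array([ 0.09, -0.05,  1.31]), array([ 0.   ,  0.002, -0.001])]
```

Touchdown is expected at TCP z of about 0.0736, so the last part goes in millimetre steps.

>>> send_rows --plan '[[-1, [0.1, 0, 0.5], [0, 0, 0]], [-1, [0.1, 0, 0.8], [0, 0, 0]], [-1, [0.1, 0, 1.0], [0, 0, 0]], [-1, [0.1, 0, 1.1], [0, 0, 0]], [-1, [0.1, 0, 1.2], [0, 0, 0]], [-1, [0.1, 0, 1.2], [0, 0, 0]]]'

```text
clock: 8.5
ee_pos: [0.5989, -0.0055, 0.0754]
tcp_rot: [0.0, 1.0, -0.027, 0.0]
contact_force: [0.2, -0.1, -2.3]
finger_gap: 0.697
```

>>> send_rows --plan '[[-1, [0, 0, 0.1], [0, 0, 0]], [-1, [0, 0, 0.15], [0, 0, 0]], [-1, [0, 0, 0.2], [0, 0, 0]], [-1, [0, 0, 0.2], [0, 0, 0]]]'

```text
clock: 9.0
ee_pos: [0.5989, -0.0055, 0.0736]
tcp_rot: [0.0, 1.0, -0.026, 0.0]
contact_force: [-2.5, -0.1, 2.2]
finger_gap: 0.698
```

It's in contact, with the force going from −2.3 to +2.2 N. Releasing in stages, then lifting.

>>> send_rows --plan '[[0.45, [0, 0, 0.05], [0, 0, 0]], [0.55, [0, 0, 0], [0, 0, 0]], [1, [0, 0, 0], [0, 0, 0]], [1, [0, 0, 0], [0, 0, 0]], [1, [0, 0, 0], [0, 0, 0]], [1, [0, 0, -3], [0, 0, 0]], [1, [0, 0, -8], [0, 0, 0]], [1, [0, 0, -9], [0, 0, 0]]]'

```text
clock: 10.0
ee_pos: [0.6004, -0.0055, 0.1667]
tcp_rot: [-0.0, 1.0, -0.026, 0.002]
contact_force: [0.5, -0.3, 0.2]
finger_gap: 0.998
```

Run:
```python
from h import *
s=get_state();print(s['ee_pos'],s['finger_gap'],s['contact_force'],rel([.4648,.0015,.14],np.pi-.053)[::2])
```

```text
[ 0.60037032 -0.00548124  0.16667476] 0.9978475095186043 [ 0.51350226 -0.27792659  0.16279991] [array([-13.59,   0.02,   2.6 ]), array([-0.   , -0.005,  0.   ])]
```

>>> send_rows --plan '[[-1, [-5, 0, 0], [0, 0, 0]], [-1, [-10, 0, 0], [0, 0, 0]], [-1, [-13.5, 0, 0], [0, 0, 0]], [-1, [-13.5, 0, 3], [0, 0, 0]], [-1, [-13.5, 0, 6], [0, 0, 0]], [-1, [-13.5, 0, 6], [0, 0, 0]]]'

```text
clock: 10.75
ee_pos: [0.4624, 0.0017, 0.1017]
tcp_rot: [0.0, 1.0, -0.026, -0.002]
contact_force: [0.5, 0.3, 0.6]
finger_gap: 0.001
```

Run:
```python
from h import *
s=get_state();print(s['ee_pos'],s['finger_gap'],rel([.4648,.0015,.0627],np.pi-.053)[::2])
a=optics.read_camera('scene')[120:240,205:345];b=optics.read_camera('top')[125:245,180:300]
cv2.imwrite('pics/s4.png',np.hstack([cv2.resize(x,None,fx=3,fy=3,interpolation=cv2.INTER_CUBIC) for x in(a,b)]))
```

```text
[0.46238582 0.001662   0.10172605] 0.000559802299917276 [array([0.26, 0.  , 3.9 ]), array([0.   , 0.004, 0.   ])]
```

View pics/s4.png

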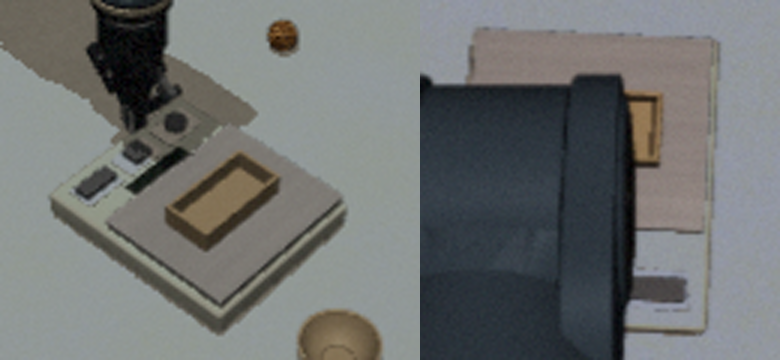

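The dish stands upright in the middle of the pan at (222,200). The fingers at (135,125) are over the square key at (137,150). Pressing it.

>>> send_rows --plan '[[-1, [0.2, 0, 2.0], [0, 0, 0]], [-1, [0.2, 0, 3.0], [0, 0, 0]], [-1, [0.2, 0, 3.5], [0, 0, 0]], [-1, [0.2, 0, 3.8], [0, 0, 0]], [-1, [0.2, 0, 4.0], [0, 0, 0]], [-1, [0.2, 0, 4.0], [0, 0, 0]]]'

```text
clock: 11.6
ee_pos: [0.4662, 0.0016, 0.0637]
tcp_rot: [0.0, 1.0, -0.027, 0.0]
contact_force: [-2.1, 0.8, 5.0]
finger_gap: -0.005
```

>>> send_rows --plan '[[-1, [0, 0, 0.1], [0, 0, 0]], [-1, [0, 0, 0.2], [0, 0, 0]], [-1, [0, 0, 0.2], [0, 0, 0]]]'

```text
clock: 11.98
ee_pos: [0.4664, 0.0016, 0.0627]
tcp_rot: [-0.0, 1.0, -0.027, 0.001]
contact_force: [-11.1, 0.5, 30.6]
finger_gap: -0.002
```

>>> send_rows --plan '[[-1, [0, 0, -4], [0, 0, 0]], [-1, [0, 0, -8], [0, 0, 0]], [-1, [0, 0, -8], [0, 0, 0]]]'

```text
clock: 12.35
ee_pos: [0.4679, 0.0016, 0.144]
tcp_rot: [-0.0, 1.0, -0.026, 0.002]
contact_force: [0.5, -0.3, -0.2]
finger_gap: 0.002
```

Run:
```python
from h import *
s=get_state();print(s['ee_pos'],rel([.4515,.300,.12],np.pi-.053)[::2])
```

```text
[0.46785479 0.00157617 0.14395202] [array([ -3.23, -29.71,   2.39]), array([-0.   , -0.005,  0.   ])]
```

>>> send_rows --plan '[[1, [-3.2, -29.7, 0], [0, 0, 0]], [1, [-3.2, -29.7, 0], [0, 0, 0]], [1, [-3.2, -29.7, 0], [0, 0, 0]], [1, [-3.2, -29.7, 0], [0, 0, 0]], [1, [-3.2, -29.7, 0], [0, 0, 0]], [1, [-3.2, -29.7, 3], [0, 0, 0]], [1, [-3.2, -29.7, 3], [0, 0, 0]], [1, [-3.2, -29.7, 3], [0, 0, 0]]]'

```text
clock: 13.35
ee_pos: [0.4499, 0.2993, 0.1117]
tcp_rot: [0.0, 1.0, -0.027, -0.0]
contact_force: [0.9, 0.1, 0.4]
finger_gap: 0.999
```

Run:
```python
from h import *
s=get_state();print(s['ee_pos'],s['finger_gap'],rel([.4515,.300,.02],np.pi-.053)[::2])
a=optics.read_camera('scene')
H,S,V=cv2.split(cv2.cvtColor(a,cv2.COLOR_BGR2HSV));m=((H<25)&(S>120)).astype(np.uint8)
p=w2p('scene',[[.4515,.3,.019]])[0];print('pred',p)
x,y=p.astype(int);ys,xs=np.nonzero(m[y-15:y+15,x-15:x+15]);
if len(xs):
  c=[xs.mean()+x-15,ys.mean()+y-15];print(len(xs),c,p2w('scene',[c],.019))
cv2.imwrite('pics/s5.png',cv2.resize(a[y-60:y+50,x-60:x+60],None,fx=4,fy=4,interpolation=cv2.INTER_CUBIC))
```

```text
[0.44990968 0.29933156 0.11172672] 0.9991408375273433 [array([ 0.16, -0.08,  9.17]), array([ 0.   ,  0.   , -0.001])]
pred [298.58907592 131.66144705]
73 [np.float64(298.8493150684931), np.float64(131.32876712328766)] [[0.45108326 0.30219961 0.019     ]]
```

View pics/s5.png

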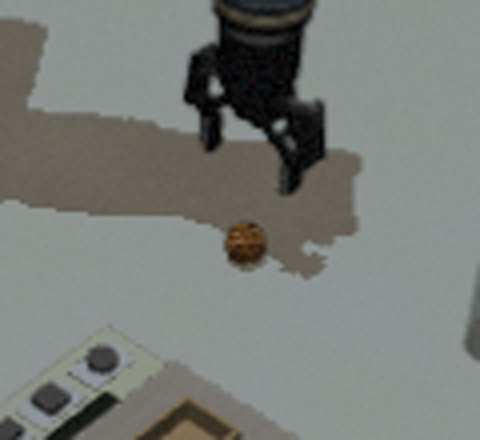

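The ball at (245,245) lies below the open jaws, and both cameras agree on its position within 2 mm. Descending to grip it.

>>> send_rows --plan '[[1, [0.1, -0.2, 4], [0, 0, 0]], [1, [0.1, -0.2, 8], [0, 0, 0]], [1, [0.1, -0.2, 9.1], [0, 0, 0]], [1, [0.1, -0.2, 9.1], [0, 0, 0]], [0.2, [0.1, -0.2, 9.1], [0, 0, 0]], [-1, [0.1, -0.2, 9.1], [0, 0, 0]], [-1, [0.1, -0.2, 9.1], [0, 0, 0]], [-1, [0.1, -0.2, 9.1], [0, 0, 0]]]' --newtons 20

```text
clock: 14.4
ee_pos: [0.4515, 0.3022, 0.0214]
tcp_rot: [-0.0, 1.0, -0.026, 0.001]
contact_force: [-0.7, -0.9, 8.7]
finger_gap: 0.448
```

>>> send_rows --plan '[[-1, [0, 0, 0], [0, 0, 0]], [-1, [0, 0, -4], [0, 0, 0]], [-1, [0, 0, -9], [0, 0, 0]], [-1, [0, 0, -12], [0, 0, 0]], [-1, [0, 0, -12], [0, 0, 0]]]'

```text
clock: 15.02
ee_pos: [0.4521, 0.3026, 0.143]
tcp_rot: [-0.001, 1.0, -0.026, 0.002]
contact_force: [-0.9, -0.3, -0.2]
finger_gap: 0.451
```

Run:
```python
from h import *
s=get_state();print(s['ee_pos'],s['finger_gap'],s['contact_force'],rel([.599,-.0055,.14],np.pi-.053)[::2])
a=optics.read_camera('scene')[70:220,230:380]
cv2.imwrite('pics/s6.png',cv2.resize(a,None,fx=3.5,fy=3.5,interpolation=cv2.INTER_CUBIC))
```

```text
[0.45214507 0.30262995 0.1430097 ] 0.4509372848851637 [-0.9083645  -0.26610409 -0.24807677] [array([16.3 , 29.99,  0.28]), array([-0.003, -0.004,  0.   ])]
```

View pics/s6.png

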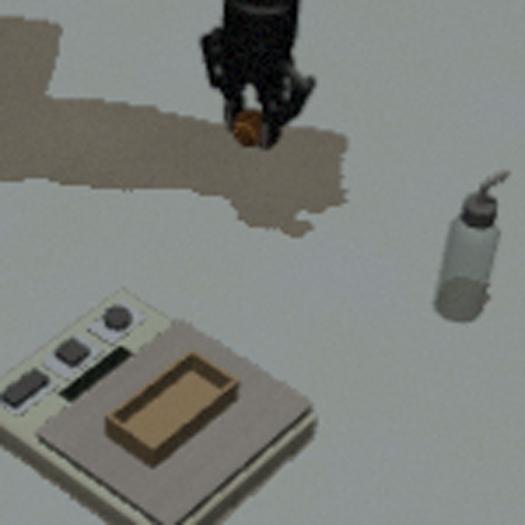

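The ball at (248,128) is held. The jaws have to lie along the dish's long axis to fit inside it, so I'm checking joint 6 to pick the turn direction.

Run:
```python
from h import *
s=get_state();print(np.round(s['joint_pos'],3))
print(rel([.599,-.0055,.15],np.pi/2-.053))
```

```text
[ 0.59   0.342 -0.136  1.091 -0.     2.214]
[array([16.37, 29.94, -0.88]), array([ 0.   , -0.002, -1.571]), array([-0.002, -0.   ,  1.571])]
```

>>> send_rows --plan '[[-1, [2, 3.7, 0], [0, 0, -0.18]], [-1, [4, 7.5, 0], [0, 0, -0.36]], [-1, [6, 11.2, 0], [0, 0, -0.54]], [-1, [8, 15, 0], [0, 0, -0.72]], [-1, [10, 18.7, 0], [0, 0, -0.9]], [-1, [12, 22.5, 0], [0, 0, -1.08]], [-1, [14, 26, 0], [0, 0, -1.26]], [-1, [16.4, 30, 0], [0, 0, -1.44]]]'

```text
clock: 16.08
ee_pos: [0.5986, -0.0076, 0.1392]
tcp_rot: [-0.001, 0.767, 0.642, -0.001]
contact_force: [0.3, 0.8, 1.0]
finger_gap: 0.448
```

>>> send_rows --plan '[[-1, [0, 0, 0], [0, 0, -0.13]], [-1, [0, 0, 0], [0, 0, -0.13]], [-1, [0, 0, 0], [0, 0, -0.13]]]'

```text
clock: 16.45
ee_pos: [0.5984, -0.006, 0.1398]
tcp_rot: [-0.0, 0.727, 0.687, -0.0]
contact_force: [-0.1, -0.2, 0.4]
finger_gap: 0.449
```

Run:
```python
from h import *
s=get_state();print(s['ee_pos'],s['finger_gap'],s['contact_force'],rel([.599,-.0055,.082],np.pi/2-.053)[:2])
a=optics.read_camera('scene')[80:230,210:360]
cv2.imwrite('pics/s7.png',cv2.resize(a,None,fx=3.5,fy=3.5,interpolation=cv2.INTER_CUBIC))
```

```text
[ 0.59836917 -0.00602271  0.13980212] 0.4486093503645923 [-0.05290618 -0.16970145  0.38773183] [array([0.06, 0.07, 5.78]), array([-0.001,  0.   , -0.003])]
```

View pics/s7.png

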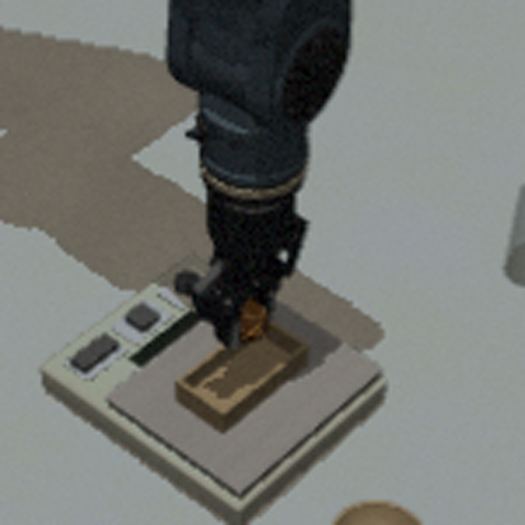

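The ball at (253,322) is held above the dish, with the jaws along its long side. Lowering to just above the dish floor.

>>> send_rows --plan '[[-1, [0, 0, 2.5], [0, 0, 0]], [-1, [0, 0, 4.2], [0, 0, 0]], [-1, [0, 0, 5], [0, 0, 0]], [-1, [0, 0, 5.4], [0, 0, 0]], [-1, [0, 0, 5.7], [0, 0, 0]], [-1, [0, 0, 5.8], [0, 0, 0]], [-1, [0, 0, 5.8], [0, 0, 0]]]'

```text
clock: 17.38
ee_pos: [0.599, -0.0065, 0.0827]
tcp_rot: [0.0, 0.726, 0.688, 0.0]
contact_force: [-1.2, 0.1, -0.8]
finger_gap: 0.444
```

>>> send_rows --plan '[[-1, [0, 0, 0.15], [0, 0, 0]], [-1, [0, 0, 0.15], [0, 0, 0]], [-0.05, [0, 0, 0.15], [0, 0, 0]], [0.05, [0, 0, 0.15], [0, 0, 0]], [0.2, [0, 0, 0.15], [0, 0, 0]], [0.2, [0, 0, 0.15], [0, 0, 0]], [0.2, [0, 0, -1], [0, 0, 0]], [0.2, [0, 0, -3], [0, 0, 0]]]'

```text
clock: 18.38
ee_pos: [0.5985, -0.0065, 0.113]
tcp_rot: [-0.0, 0.726, 0.688, -0.0]
contact_force: [0.4, -0.3, 0.2]
finger_gap: 0.6
```

>>> send_rows --plan '[[0.2, [0, 0, -4], [0, 0, 0]], [0.2, [0, 0, -6], [0, 0, 0]], [0.2, [0, 0, -6], [0, 0, 0]]]'

```text
clock: 18.75
ee_pos: [0.5999, -0.0065, 0.1746]
tcp_rot: [0.001, 0.726, 0.688, 0.001]
contact_force: [-1.3, -0.3, 0.2]
finger_gap: 0.6
```

Run:
```python
from h import *
s=get_state();print(s['ee_pos'],s['finger_gap'],s['contact_force'],rel([.4625,-.0645,.16],np.pi-.053)[::2])
a=optics.read_camera('scene')[80:230,210:360]
cv2.imwrite('pics/s8.png',cv2.resize(a,None,fx=3.5,fy=3.5,interpolation=cv2.INTER_CUBIC))
```

```text
[ 0.59985214 -0.00649094  0.17459178] 0.5996236625223526 [-1.27815986 -0.2871736   0.18542595] [array([ -6.53, -13.41,   1.41]), array([ 0.003, -0.003,  1.57 ])]
```

View pics/s8.png

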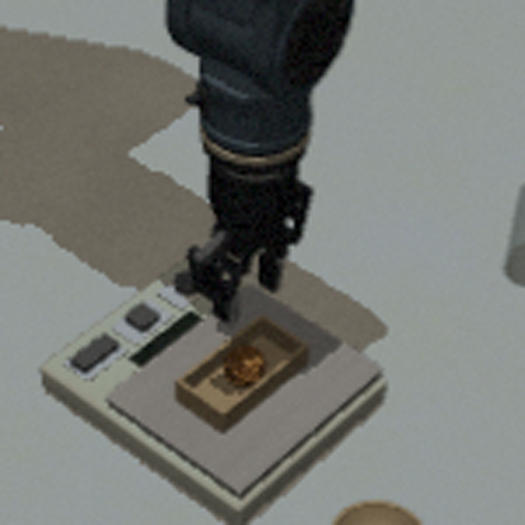

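The ball rests in the dish at (245,365). Next is the long key, and it needs no turn.

>>> send_rows --plan '[[-1, [-6.5, -13.4, 0], [0, 0, 0]], [-1, [-6.5, -13.4, 0], [0, 0, 0]], [-1, [-6.5, -13.4, 0], [0, 0, 0]], [-1, [-6.5, -13.4, 4], [0, 0, 0]], [-1, [-6.5, -13.4, 8], [0, 0, 0]], [-1, [-6.5, -13.4, 9], [0, 0, 0]], [-1, [-6.5, -13.4, 9], [0, 0, 0]]]'

```text
clock: 19.68
ee_pos: [0.4612, -0.0641, 0.0823]
tcp_rot: [-0.0, 0.726, 0.688, -0.0]
contact_force: [0.2, -0.1, 0.1]
finger_gap: -0.001
```

Run:
```python
from h import *
s=get_state();print(s['ee_pos'],s['finger_gap'],s['contact_force'],rel([.462,-.0645,.0627],np.pi/2-.053)[:2])
```

```text
[ 0.46120967 -0.06410719  0.08234827] -0.0005301112901891266 [ 0.19649435 -0.12432831  0.14851504] [array([-0.04,  0.08,  1.96]), array([-0.001, -0.   , -0.001])]
```

>>> send_rows --plan '[[-1, [0, 0, 1.0], [0, 0, 0]], [-1, [0, 0, 1.5], [0, 0, 0]], [-1, [0, 0, 1.8], [0, 0, 0]], [-1, [0, 0, 2.0], [0, 0, 0]], [-1, [0, 0, 2.1], [0, 0, 0]], [-1, [0, 0, 2.1], [0, 0, 0]]]'

```text
clock: 20.42
ee_pos: [0.4621, -0.0642, 0.0627]
tcp_rot: [0.001, 0.726, 0.688, 0.001]
contact_force: [-6.1, 0.1, 26.6]
finger_gap: 0.002
```

The long key is fully down against its stop at 27 N. Lifting and backing clear, then a final check.

>>> send_rows --plan '[[-1, [0, 0, -4], [0, 0, 0]], [-1, [0, 0, -9], [0, 0, 0]], [-1, [0, -6, -12], [0, 0, 0]], [-1, [0, -10, -12], [0, 0, 0]], [-1, [0, -10, -12], [0, 0, 0]], [-1, [0, -10, -12], [0, 0, 0]]]'

```text
clock: 21.18
ee_pos: [0.3621, -0.0589, 0.1816]
tcp_rot: [0.0, 0.726, 0.688, 0.0]
contact_force: [0.6, 0.4, -0.1]
finger_gap: -0.004
```

Run:
```python
from h import *
s=get_state();print(s['ee_pos'],s['contact_force'])
cv2.imwrite('pics/s9.png',cv2.resize(optics.read_camera('scene')[80:300,150:420],None,fx=2.9,fy=2.7,interpolation=cv2.INTER_CUBIC))
```

```text
[ 0.3620991  -0.0588633   0.18156304] [ 0.55536945  0.36862891 -0.14385651]
```

View pics/s9.png

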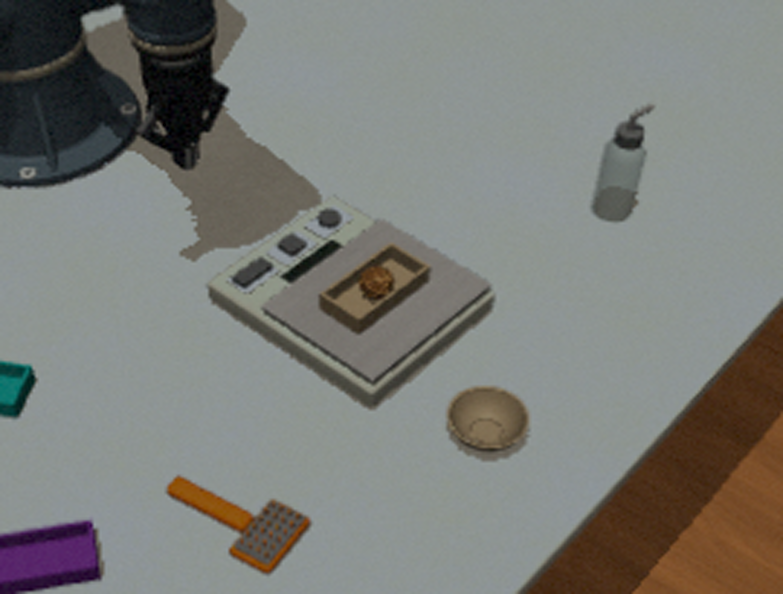

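The ball at (378,282) is in the upright dish in the middle of the pan, all three keys are back up, the bystanders haven't moved and the arm is clear.

```bash
python3 -c "
from station import ticket
print(ticket.sign_off())"
```

```text
the job is handed in; nothing more can be done
None
```

The ball is weighed and the job is handed in at about 21 s. I pressed the round key, set the tan dish on the pan, pressed the square key, put the willow ball in the dish and pressed the long key last.

- **Keys:** each was pushed to its stop, with the fingertips stopping at about 45.7 mm for a 46 mm stop and 27–31 N upward on the tool. All three are back up. I did not read the scale's display, so full travel is judged from fingertip height and force.
- **Dish and ball:** the dish was lowered until it touched the pan, then released. The last picture shows it upright in the middle of the pan with the ball in it.
- **Surroundings:** the bottle, brush and bowl look unmoved, and the arm was clear of everything.
- **Disagreements:** no check failed. The two cameras differed by about 2 mm on the ball's position, within calibration. At both grasps the tool read 5–9 N upward, probably the fingertips brushing the worktop.

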